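# Stone light: third brightness click, then the loupe

### The job

A stone lies on the window of the stone light; the lamp inside is burning, but its filter slide is shut. With a fingertip, push the black knob along its slot to the left one click at a time, letting it rest in each click, and stop in the third click: do not run on over the hump into the fourth, where no filter stands before the lamp. Then push the swing-arm loupe round until it stands at its stop over the stone, and let go. Push gently, grasp nothing, and leave the stone, tweezers, bead jar and copper dish lying where they are.

Things in the scene. Friction and masses are not known exactly. Their poses are not given: they have to be found in the camera images.
- stone_light: grey lamp box fixed to the bench, 120 (x) x 184 (y) x 52 mm; origin at the centre of its underside, x axis away from the robot at yaw 0, y axis to the left along its length. Rim 1 mm above the top panel. Glass window (34 x 14 mm, dark while shut) at x = +22, y = 0; knob slot along y at x = -32 mm. White dots of growing size before the slot mark clicks 1 to 4, a black dot at the right end marks shut.
- filter_slide (a joint): the knob's travel along the box's +y axis (left), m: 0 = shut, clicks at 0.016, 0.032, 0.048 and 0.064 (left end). Pushed out of a click, the slide resists with a force that rises to about 5.5 N at 4 mm and falls to nothing at the hump halfway (8 mm on); beyond the hump it snaps into the next click by itself, ahead of the finger, and settles within about 0.3 s.
- knob_top (a point): centre of the top of the black knob that stands up from the slot; it moves with the slide. The knob is a block 24 mm (box x) x 13 mm (box y) x 21 mm high; this point is 74 mm above the box's underside, so the knob's sides stand from 53 to 74 mm.
- window (a point): centre of the glass window on the box top, 52 mm above the underside; the stone lies on it, 9 mm high.
- loupe (a joint): turn of the loupe arm about its upright post, in rad: 0 = parked fully back, growing as the lens end swings clockwise seen from above (from behind the box towards the robot and to the right); 1.75 = its stop, lens centred over the window. Stays where left; about 0.4 N at the lens moves it.
- lens (a point): centre of the loupe lens, 78 mm from the pivot and 85.5 mm above the box's underside. The lens sits in a black ring of 41 mm outer diameter whose side stands from 80 to 90 mm above the underside; steel arm 7 mm wide between ring and post.
- loupe_pivot (a point): axis of the loupe's post, at the height of the lens (85.5 mm above the box's underside); the post's top cap rises to 95 mm and is 17 mm across. It lies at x = +22, y = +78 mm on the box.
- stone: loose violet faceted stone, 14 mm across, 9 mm high, lying flat side down on the window; origin at the centre of its underside.
- bead_jar: loose glass jar of blue beads with a brass-coloured lid, 52 mm across, 46 mm high; origin under its centre.
- tweezers: loose steel tweezers, 14 x 126 x 9 mm, lying on the bench; origin under the centre.
- copper_dish: loose shallow copper dish, 78 mm across, 18 mm high; origin under its centre.

How it is judged:
By the outcome, as a careful person would: the job done as asked, in the order asked, and still so for the second after the job is handed in, with the robot touching nothing.
It also fails if it takes over 72 s, if anything falls off the work surface, if the arm or the gripper's body presses on something with over 40 N, if the wrist force passes 120 N, or if a joint passes its speed limit or range.

### The arm

A 6-joint arm with a two-finger parallel gripper is mounted at the origin on a cart in front of the work surface, level with it; the furniture and walls round the work are solid. World frame = base frame: x ahead of the robot, y to its left, z up, the work surface at z = 0. Lengths are in m, angles in rad, forces in N, time in s.
With the tool pointing down it reaches from about 0.25 to 0.725 m from the base axis. Payload 4 kg.
Tool frame: the origin (TCP) lies at the very end of the fingers, on their centre line; the grasp point (between the pads) lies 19 mm behind it; z points along the fingers, y is the line along which they close (so a half turn about z gives the same grasp; the last joint's range is limited). The gripper opens to 85 mm and grips with 20 to 120 N. Pads are 22 mm wide; open, the fingers measure 114 mm over their backs; the gripper's body (76 mm by 85 mm) begins 54 mm behind the grasp point. The pads swing forward as they close: fully open they stand 13 mm farther back than shut.
Start: joints at [1.25, 0.241, 0.005, 1.335, 0, 1.571], TCP at [0.158, 0.474, 0.231] pointing down, gripper open.
Joint ranges: [-2.72, 2.72], [-1.05, 1.87], [-1.09, 1.28], [-1.99, 2.15], [-1.42, 1.44], [-3.14, 3.14]. Speed limits (rad/s): [2.79, 2.79, 3.14, 3.14, 3.14, 3.14].

### API

Orientations are given as a unit quaternion [x, y, z, w].
In Python, from workcell import bot gives the robot as it stands.
- The arm moves only by the tool carry_out, never from a script. Its argument "increments" is one flat list of numbers, 5 for each row, row after row: the finger opening in cm, from 0 to 8.54, then the shift along the tool's x, y, z in cm, then the turn about the tool's z in rad. A call has exactly 5 rows; each row shifts and turns the commanded pose from where the row before left it, along the tool's axes as they then stand; what a row does not reach is not made up. A row lasts 1/8 s, in which the tool goes at most 62.5 mm and 10.7 degrees, less where a joint would pass 70% of its speed; a pose out of reach is approached as far as the arm can. A call with a gripper value outside its range is refused whole. The fingers move at their own pace and stop on an object; the grip force is fixed at half the most. Time passes only in rows, so rows that do not move let the fingers close, or fill a call up. It gives the time, the measured TCP pose, the force, the opening and the grip force at its end, in the units of the state.
- bot.get_obs(): the state, without advancing time (a new reading comes with each control period).
- bot.camera(name): name is "scene" or "side" or "wrist"; returns a dict with "pixels" (480x640x3 uint8, blue, green, red), "range_z" (480x640 float32, m along the optical axis (not along the pixel's ray), 0 where there is no reading), "mtx" (3x3 intrinsics, pixels), "eye" and "attitude" of the camera in the world. Camera axes: x right, y down, z forward; pixel columns grow to the right and rows downward; lengths in m; the calibration is good to about 2 mm. A picture is of the moment at which its call begins.
- bot.job_done(): hands the job in; it is judged then, once.
Trained networks look in a picture, given as the dict that the camera call returned (one of the last four; its "shot" number tells which), for a name from the list of things; names that differ only in an ending like _2 or _b are one class to them, and where a whole thing is asked for, a point or a joint stands for the part that bears it (a point fixed in the world has none). Each returns a list of dicts, best first, with "p" (0 to 1); they miss things now and then, are a little off and sometimes report something else, mostly with a low value. They report only what shows in the picture. A call takes as long as a camera call.
- bot.find_in(picture, name): "xyz" ([x, y, z] in m, in the coordinates of the camera as it stood for that picture, good to about 4 mm: the middle of the surface that is visible of it).
- bot.regions_of(picture, name): "mask" (480x640 bool, what is visible of it).
- bot.place_of(picture, name): "xyz" ([x, y, z] in m, in the coordinates of the camera as it stood for that picture, good to about 4 mm: a listed point, or the origin of a listed thing).
The state is a dict: "clock": time; "joint_pos": joint angles; "joint_vel": joint speeds; "tau": joint torques, N m; "eef_pos": TCP position; "tool_rot": TCP orientation; "ft_force": force on the tool from outside, world axes, zero at the start; "ft_torque": the same for the moment, N m; "grip_width": finger opening in m; "grasp_force": force on a finger pad.
Only numpy, scipy, OpenCV 4.12 (cv2) and the standard library are available. Lean on these libraries where they do the work, as an engineer would, in place of code of your own. Each camera call takes 0.05 s, during which the arm holds its last target. There are 200 camera calls.

## Working session

There is one attempt and no reset: what is moved stays moved. The work goes in short steps, Python scripts to look and compute and a tool call to move; the robot and the scene stay as the last step left them, time stands still between calls to the robot, and variables do not carry over. Pictures are saved under pics/ and viewed, at most 10 in all, crops included, and the job is handed in when it is done.

Besides the shell and the picture viewer there is one more tool, called after "Emit:" by a JSON object that holds its "api" and its "payload", one argument or row to a line. carry_out: Moves the arm, as the interface text tells. Its arguments: {"type":"object","properties":{"increments":{"type":"array","items":{"type":"number"}}},"required":["increments"]}

```bash
mkdir -p pics; ls; cat > h.py <<'E'
import numpy as np, cv2
from scipy.spatial.transform import Rotation as R
from workcell import bot
def w(p,x):
    a=np.array(p["attitude"]); M=R.from_quat(a).as_matrix() if a.size==4 else a
    return M@np.array(x)+np.array(p["eye"])
def st():
    o=bot.get_obs(); print(round(o["clock"],2),np.round(o["eef_pos"],4),np.round(o["tool_rot"],3),np.round(o["ft_force"],2),round(o["grip_width"],4)); return o
E
python3 - <<'E'
from h import *
o=st()
for c in ["scene","side"]:
    p=bot.camera(c); cv2.imwrite(f"pics/{c}0.png",p["pixels"])
    print(c,np.round(p["eye"],3))
    for n in ["stone_light","knob_top","window","lens","loupe_pivot","stone","bead_jar","tweezers","copper_dish"]:
        for r in bot.place_of(p,n)[:2]: print(n,round(r["p"],2),np.round(w(p,r["xyz"]),4))
print(R.from_quat(o["tool_rot"]).as_matrix().round(2))
E
```

```text
pics
0.0 [0.1575 0.4739 0.2304] [ 0.16   0.987 -0.001 -0.   ] [-0.28 -0.55 -0.59] 0.0851
scene [ 0.213 -0.63   0.635]
stone_light 0.88 [ 0.5415  0.0084 -0.0018]
knob_top 0.71 [ 0.5159 -0.0279  0.0721]
window 0.83 [0.567  0.0149 0.0493]
window 0.21 [ 0.5415  0.0085 -0.0053]
lens 0.82 [0.6301 0.0829 0.0836]
loupe_pivot 0.63 [0.5515 0.0882 0.0826]
stone 0.44 [0.5693 0.0173 0.049 ]
bead_jar 0.57 [ 6.414e-01 -4.480e-02 -5.000e-04]
tweezers 0.65 [0.563  0.0162 0.0498]
tweezers 0.57 [ 0.5753 -0.0991 -0.0029]
copper_dish 0.7 [0.4901 0.1602 0.0011]
copper_dish 0.39 [ 0.5719 -0.101   0.0015]
side [ 0.295 -0.602  0.683]
stone_light 0.91 [ 0.544   0.01   -0.0043]
knob_top 0.83 [ 0.5165 -0.0225  0.0739]
window 0.73 [0.5645 0.0132 0.0532]
window 0.6 [0.5682 0.0191 0.0507]
loupe_pivot 0.56 [0.5495 0.0947 0.0909]
stone 0.55 [0.5669 0.0181 0.0502]
bead_jar 0.84 [ 6.45e-01 -4.57e-02 -2.00e-04]
tweezers 0.89 [ 0.5745 -0.1001  0.0012]
copper_dish 0.92 [0.49   0.1625 0.0013]
[[-0.95  0.32 -0.  ]
 [ 0.32  0.95 -0.  ]
 [ 0.   -0.   -1.  ]]
```

View pics/scene0.png

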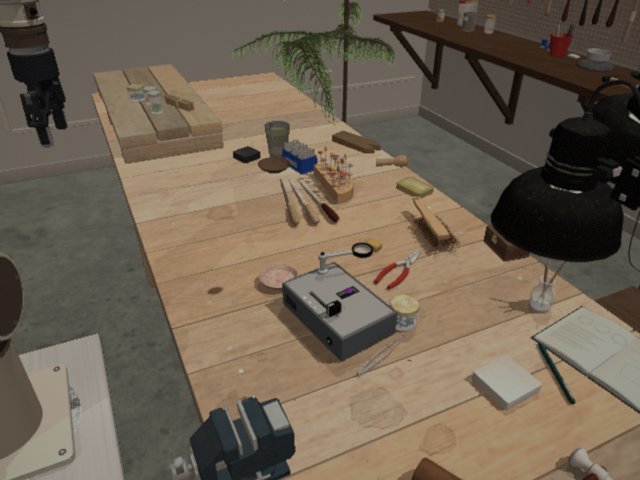

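View pics/side0.png

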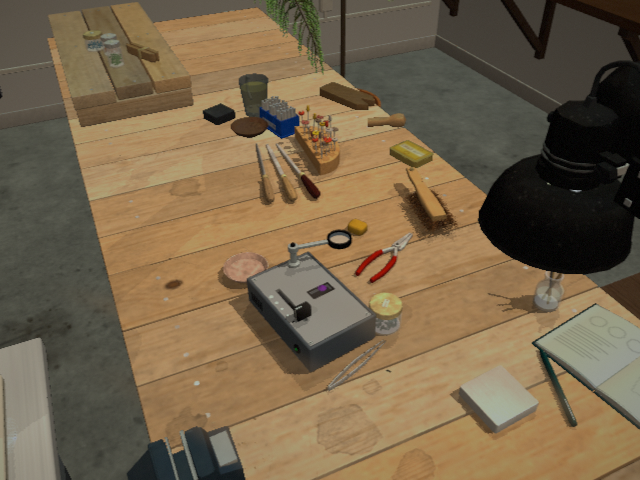

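The scene shows the lamp box near pixel (340,308), with the knob near its right end at (333,308). The loupe is parked behind the box with its lens at (362,250), and the jar, tweezers and dish stand clear of it. The side view agrees. The network points fit a box yaw of about 0.2 rad, with the pivot at (0.550, 0.091) and the window at (0.566, 0.015).

Emit:
{"api": "carry_out", "payload": {
  "increments": [0, 0, 0, 0, -0.175, 0, 0, 0, 0, -0.175, 0, 0, 0, 0, -0.175, 0, -1.2, -2.5, 0, 0, 0, -2.3, -5.0, 0, 0]
}}

```text
clock: 1.62
eef_pos: [0.2072, 0.4086, 0.2311]
tool_rot: [-0.104, 0.995, 0.0, 0.0]
ft_force: [0.4, 0.2, -0.0]
grip_width: -0.0003
grasp_force: 0.0
```

Emit:
{"api": "carry_out", "payload": {
  "increments": [0, -1.7, -4.8, 0, 0, 0, -1.7, -4.8, 0, 0, 0, -1.7, -4.8, 0, 0, 0, -1.7, -4.8, 0, 0, 0, -1.7, -4.8, 0, 0]
}}

```text
clock: 2.25
eef_pos: [0.3398, 0.189, 0.2316]
tool_rot: [-0.102, 0.995, 0.0, 0.001]
ft_force: [0.7, 0.9, -0.8]
grip_width: -0.0001
grasp_force: 0.0
```

Emit:
{"api": "carry_out", "payload": {
  "increments": [0, -1.7, -4.8, 0, 0, 0, -1.7, -4.8, 0, 0, 0, -1.7, -4.8, 0, 0, 0, -1.7, -4.8, 0, 0, 0, -1.7, -4.8, 0, 0]
}}

```text
clock: 2.88
eef_pos: [0.4717, -0.029, 0.2315]
tool_rot: [-0.102, 0.995, 0.0, 0.0]
ft_force: [0.4, 1.8, 0.5]
grip_width: -0.0001
grasp_force: 0.0
```

```bash
python3 - <<'E'
from h import *
o=st()
p=bot.camera("wrist"); cv2.imwrite("pics/w0.png",p["pixels"])
print(np.round(p["eye"],3))
for n in ["stone_light","knob_top","window","lens","loupe_pivot","stone"]:
    for r in bot.place_of(p,n)[:2]: print(n,round(r["p"],2),np.round(w(p,r["xyz"]),4))
# box top cloud -> rectangle
d=p["range_z"];v,u=np.nonzero(d>0);K=np.array(p["mtx"]);z=d[v,u]
X=np.c_[(u-K[0,2])/K[0,0]*z,(v-K[1,2])/K[1,1]*z,z]
a=np.array(p["attitude"]);M=R.from_quat(a).as_matrix() if a.size==4 else a
W=X@M.T+np.array(p["eye"])
s=(abs(W[:,2]-0.052)<.006)&(abs(W[:,0]-.543)<.12)&(abs(W[:,1]-.01)<.14)
T=W[s];print("n",s.sum(),"z",np.median(T[:,2]))
r=cv2.minAreaRect((T[:,:2]*1000).astype(np.float32));print(r)
k=(W[:,2]>.066)&(W[:,2]<.08)&(abs(W[:,0]-.516)<.03)&(abs(W[:,1]+.025)<.03)
if k.any(): print("knob",k.sum(),W[k].min(0),W[k].max(0),cv2.minAreaRect((W[k][:,:2]*1000).astype(np.float32)))
E
```

```text
2.88 [ 0.4717 -0.029   0.2315] [-0.102  0.995  0.     0.   ] [0.4  1.82 0.53] -0.0001
[ 0.399 -0.044  0.374]
stone_light 0.89 [0.5418 0.0098 0.0021]
knob_top 0.64 [ 0.5173 -0.0263  0.0676]
window 0.6 [0.5656 0.0163 0.0539]
loupe_pivot 0.71 [0.5502 0.0941 0.0847]
n 17718 z 0.05238799330654109
((541.9537963867188, 11.324295043945312), (119.90637969970703, 184.08023071289062), 10.040037155151367)
knob 438 [ 0.50383198 -0.03352741  0.06603199] [ 0.52814318 -0.01776731  0.07698473] ((515.7127075195312, -25.446502685546875), (24.009689331054688, 12.697554588317871), 11.254753112792969)
```

View pics/w0.png

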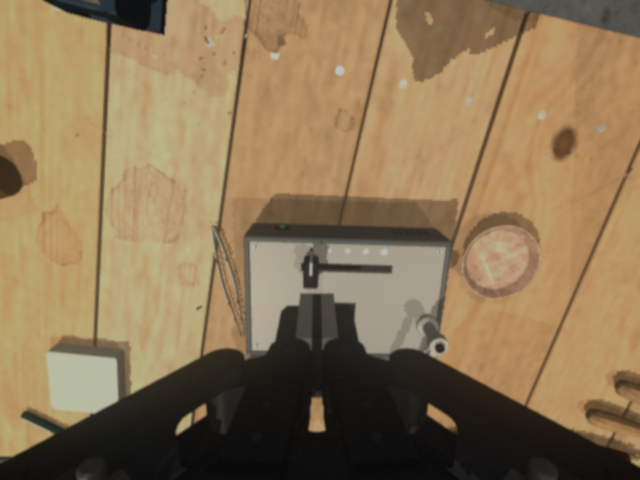

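The wrist view shows the box square on, with the knob at (311,268) by the black dot and the white click dots to its right in the image. The fitted top is 120x184 mm at yaw 10.0°, and the knob sits at box (-32,-32) mm, so everything agrees.

Emit:
{"api": "carry_out", "payload": {
  "increments": [0, 0, 0, 0, 0.029, 0, -2.2, -1.7, 3, 0, 0, -2.2, -1.7, 3, 0, 0, 0, 0, 4, 0, 0, 0, 0, 2, 0]
}}

```text
clock: 3.85
eef_pos: [0.5188, -0.0523, 0.1091]
tool_rot: [-0.088, 0.996, 0.0, -0.002]
ft_force: [-1.4, -0.2, -0.4]
grip_width: -0.0001
grasp_force: 0.0
```

Emit:
{"api": "carry_out", "payload": {
  "increments": [0, 0, 0, 2, 0, 0, 0, 0, 2, 0, 0, 0, 0, 1, 0, 0, 0, 0, 0, 0, 0, 0, 0, 0, 0]
}}

```text
clock: 4.47
eef_pos: [0.5209, -0.0531, 0.0622]
tool_rot: [-0.088, 0.996, -0.0, 0.001]
ft_force: [0.4, -0.4, -0.0]
grip_width: -0.0001
grasp_force: 0.0
```

```bash
cat >> h.py <<'E'
O=np.array([.542,.0113]);Y=np.deg2rad(10.04)
def box(p): 
    d=np.array(p[:2])-O; c,s=np.cos(Y),np.sin(Y); return np.round([1000*(c*d[0]+s*d[1]),1000*(-s*d[0]+c*d[1])],1)
E
python3 - <<'E'
from h import *
o=st(); print(box(o["eef_pos"]), o["tool_rot"])
p=bot.camera("wrist"); cv2.imwrite("pics/w1.png",p["pixels"][180:480,160:560])
E
```

```text
4.47 [ 0.5209 -0.0531  0.0622] [-0.088  0.996 -0.     0.001] [ 0.42 -0.41 -0.04] -0.0001
[-32.  -59.7] [-8.75926020e-02  9.96156077e-01 -1.39348724e-04  7.66353115e-04]
```

View pics/w1.png

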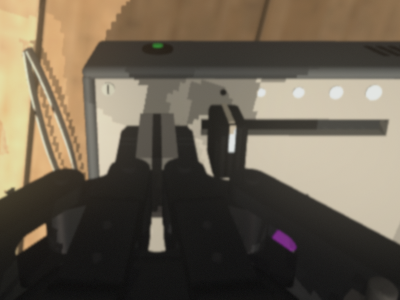

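The fingertips (crop column 140-190) stand beside the knob (210-245) at the right depth, with a gap of a few mm.

Emit:
{"api": "carry_out", "payload": {
  "increments": [0, 0, 0.15, 0, 0, 0, 0, 0.15, 0, 0, 0, 0, 0.15, 0, 0, 0, 0, 0.1, 0, 0, 0, 0, 0, 0, 0]
}}

```text
clock: 5.15
eef_pos: [0.5192, -0.0477, 0.0613]
tool_rot: [-0.088, 0.996, 0.0, -0.0]
ft_force: [1.1, -0.3, 0.5]
grip_width: -0.0002
grasp_force: 0.0
```

Emit:
{"api": "carry_out", "payload": {
  "increments": [0, 0, 0.1, 0, 0, 0, 0, 0.1, 0, 0, 0, 0, 0.1, 0, 0, 0, 0, 0.0, 0, 0, 0, 0, 0, 0, 0]
}}

```text
clock: 5.78
eef_pos: [0.5187, -0.0448, 0.0613]
tool_rot: [-0.087, 0.996, 0.0, -0.0]
ft_force: [0.8, 0.1, -0.2]
grip_width: 0.0
grasp_force: 0.1
```

Emit:
{"api": "carry_out", "payload": {
  "increments": [0, 0, 0.1, 0, 0, 0, 0, 0.1, 0, 0, 0, 0, 0.1, 0, 0, 0, 0, 0.0, 0, 0, 0, 0, 0, 0, 0]
}}

```text
clock: 6.4
eef_pos: [0.5183, -0.0423, 0.0613]
tool_rot: [-0.087, 0.996, -0.0, 0.0]
ft_force: [0.6, -4.1, -1.1]
grip_width: -0.0001
grasp_force: 2.3
```

```bash
python3 - <<'E'
from h import *
o=st(); print(box(o["eef_pos"]))
p=bot.camera("wrist")
for r in bot.place_of(p,"knob_top")[:1]: print(r["p"],box(w(p,r["xyz"])))
cv2.imwrite("pics/w2.png",p["pixels"][180:480,160:560])
E
```

```text
6.4 [ 0.5183 -0.0423  0.0613] [-0.087  0.996 -0.     0.   ] [ 0.64 -4.12 -1.08] -0.0001
[-32.7 -48.6]
0.62 [-31.6 -28.1]
```

Emit:
{"api": "carry_out", "payload": {
  "increments": [0, 0, 0.1, 0, 0, 0, 0, 0.1, 0, 0, 0, 0, 0.1, 0, 0, 0, 0, 0.1, 0, 0, 0, 0, 0, 0, 0]
}}

```text
clock: 7.12
eef_pos: [0.5173, -0.0367, 0.0613]
tool_rot: [-0.088, 0.996, 0.001, -0.0]
ft_force: [-0.2, -0.1, -0.4]
grip_width: -0.0002
grasp_force: 0.0
```

Emit:
{"api": "carry_out", "payload": {
  "increments": [0, 0, 0.1, 0, 0, 0, 0, 0.1, 0, 0, 0, 0, 0, 0, 0, 0, 0, 0, 0, 0, 0, 0, 0, 0, 0]
}}

```text
clock: 7.75
eef_pos: [0.5172, -0.036, 0.0613]
tool_rot: [-0.087, 0.996, 0.0, 0.0]
ft_force: [-0.7, -0.3, -0.8]
grip_width: -0.0001
grasp_force: 0.0
```

```bash
cat >> h.py <<'E'
def knob(c="wrist",name=None):
    p=bot.camera(c)
    for r in bot.place_of(p,"knob_top")[:1]: print(c,"knob",round(r["p"],2),box(w(p,r["xyz"])))
    if name: cv2.imwrite(name,p["pixels"][180:480,160:560])
E
python3 - <<'E'
from h import *
o=st(); print(box(o["eef_pos"])); knob("wrist"); knob("side"); knob("scene")
E
```

```text
7.75 [ 0.5172 -0.036   0.0613] [-0.087  0.996  0.     0.   ] [-0.7  -0.31 -0.76] -0.0001
[-32.7 -42.2]
wrist knob 0.61 [-31.3 -15.9]
side knob 0.52 [-32.8 -14.1]
scene knob 0.52 [-31.5 -16.6]
```

Emit:
{"api": "carry_out", "payload": {
  "increments": [0, 0, 0.2, 0, 0, 0, 0, 0.2, 0, 0, 0, 0, 0.2, 0, 0, 0, 0, 0.1, 0, 0, 0, 0, 0, 0, 0]
}}

```text
clock: 8.68
eef_pos: [0.5159, -0.0291, 0.0613]
tool_rot: [-0.088, 0.996, -0.0, -0.0]
ft_force: [0.5, 0.1, -0.3]
grip_width: -0.0
grasp_force: 0.1
```

Emit:
{"api": "carry_out", "payload": {
  "increments": [0, 0, 0.1, 0, 0, 0, 0, 0.1, 0, 0, 0, 0, 0.1, 0, 0, 0, 0, 0.1, 0, 0, 0, 0, 0, 0, 0]
}}

```text
clock: 9.3
eef_pos: [0.5153, -0.0256, 0.0614]
tool_rot: [-0.087, 0.996, -0.001, 0.0]
ft_force: [0.3, -5.3, 0.3]
grip_width: -0.0002
grasp_force: 2.5
```

Emit:
{"api": "carry_out", "payload": {
  "increments": [0, 0, 0.1, 0, 0, 0, 0, 0.1, 0, 0, 0, 0, 0.1, 0, 0, 0, 0, 0, 0, 0, 0, 0, 0, 0, 0]
}}

```text
clock: 9.93
eef_pos: [0.5146, -0.0214, 0.0613]
tool_rot: [-0.088, 0.996, 0.001, -0.0]
ft_force: [0.3, -1.1, 0.2]
grip_width: -0.0001
grasp_force: 0.0
```

```bash
python3 - <<'E'
from h import *
o=st(); print(box(o["eef_pos"])); knob("wrist"); knob("side"); knob("scene")
E
```

```text
9.93 [ 0.5146 -0.0214  0.0613] [-0.088  0.996  0.001 -0.   ] [ 0.34 -1.07  0.2 ] -0.0001
[-32.7 -27.4]
side knob 0.53 [-34.1   0.8]
scene knob 0.52 [-31.1  -1.7]
```

Emit:
{"api": "carry_out", "payload": {
  "increments": [0, 0, 0, 0, 0, 0, 0, 0, 0, 0, 0, 0, 0, 0, 0, 0, 0, 0, 0, 0, 0, 0, 0, 0, 0]
}}

```text
clock: 10.85
eef_pos: [0.5147, -0.0222, 0.0613]
tool_rot: [-0.087, 0.996, 0.0, 0.0]
ft_force: [0.3, 0.7, 0.3]
grip_width: -0.0001
grasp_force: 0.0
```

```bash
python3 - <<'E'
from h import *
o=st(); print(box(o["eef_pos"])); knob("wrist","pics/w3.png"); knob("side"); knob("scene")
E
```

```text
10.85 [ 0.5147 -0.0222  0.0613] [-0.087  0.996  0.     0.   ] [0.34 0.69 0.27] -0.0001
[-32.7 -28.2]
wrist knob 0.75 [-29.5   2.6]
side knob 0.52 [-32.1   2.5]
scene knob 0.49 [-30.7  -2.6]
```

View pics/w3.png

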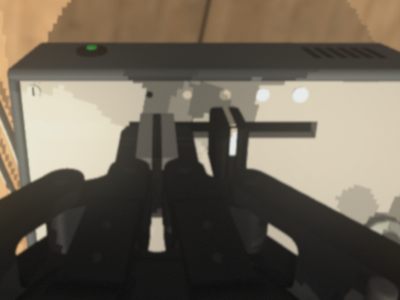

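The knob stands at the second white dot (225,95), so it rests in click 2.

Emit:
{"api": "carry_out", "payload": {
  "increments": [0, 0, 0.2, 0, 0, 0, 0, 0.2, 0, 0, 0, 0, 0.2, 0, 0, 0, 0, 0.1, 0, 0, 0, 0, 0, 0, 0]
}}

```text
clock: 11.78
eef_pos: [0.5135, -0.0152, 0.0613]
tool_rot: [-0.088, 0.996, -0.0, 0.0]
ft_force: [0.1, -0.5, 0.8]
grip_width: -0.0
grasp_force: 0.0
```

Emit:
{"api": "carry_out", "payload": {
  "increments": [0, 0, 0.1, 0, 0, 0, 0, 0.1, 0, 0, 0, 0, 0.1, 0, 0, 0, 0, 0.1, 0, 0, 0, 0, 0, 0, 0]
}}

```text
clock: 12.4
eef_pos: [0.5129, -0.0118, 0.0613]
tool_rot: [-0.087, 0.996, -0.001, 0.0]
ft_force: [0.0, -3.5, 0.4]
grip_width: -0.0004
grasp_force: 1.6
```

Emit:
{"api": "carry_out", "payload": {
  "increments": [0, 0, 0.1, 0, 0, 0, 0, 0.1, 0, 0, 0, 0, 0.1, 0, 0, 0, 0, 0, 0, 0, 0, 0, 0, 0, 0]
}}

```text
clock: 13.02
eef_pos: [0.5123, -0.0086, 0.0613]
tool_rot: [-0.087, 0.996, -0.0, 0.0]
ft_force: [0.5, -4.8, 0.3]
grip_width: 0.0
grasp_force: 2.4
```

```bash
python3 - <<'E'
from h import *
o=st(); print(box(o["eef_pos"])); knob("wrist"); knob("side"); knob("scene")
E
```

```text
13.03 [ 0.5123 -0.0086  0.0613] [-0.087  0.996 -0.     0.   ] [ 0.53 -4.84  0.34] 0.0
[-32.7 -14.5]
wrist knob 0.87 [-30.8   7.7]
side knob 0.62 [-31.6   3.7]
scene knob 0.62 [-29.3   5.7]
```

Emit:
{"api": "carry_out", "payload": {
  "increments": [0, 0, 0.1, 0, 0, 0, 0, 0.05, 0, 0, 0, 0, 0, 0, 0, 0, 0, 0, 0, 0, 0, 0, 0, 0, 0]
}}

```text
clock: 13.95
eef_pos: [0.5118, -0.0065, 0.0613]
tool_rot: [-0.088, 0.996, 0.0, -0.0]
ft_force: [-0.0, -0.0, -0.6]
grip_width: -0.0003
grasp_force: 0.4
```

Emit:
{"api": "carry_out", "payload": {
  "increments": [0, 0, 0, 0, 0, 0, 0, 0, 0, 0, 0, 0, 0, 0, 0, 0, 0, 0, 0, 0, 0, 0, 0, 0, 0]
}}

```text
clock: 14.58
eef_pos: [0.512, -0.0073, 0.0613]
tool_rot: [-0.087, 0.996, -0.0, -0.0]
ft_force: [0.8, -3.2, -0.1]
grip_width: 0.0003
grasp_force: 1.7
```

```bash
python3 - <<'E'
from h import *
o=st(); print(box(o["eef_pos"])); knob("wrist","pics/w4.png"); knob("side"); knob("scene")
E
```

```text
14.57 [ 0.512  -0.0073  0.0613] [-0.087  0.996 -0.    -0.   ] [ 0.77 -3.22 -0.12] 0.0003
[-32.8 -13.1]
wrist knob 0.93 [-32.8   5.4]
side knob 0.61 [-30.5   9.3]
scene knob 0.58 [99.2 56. ]
```

View pics/w4.png

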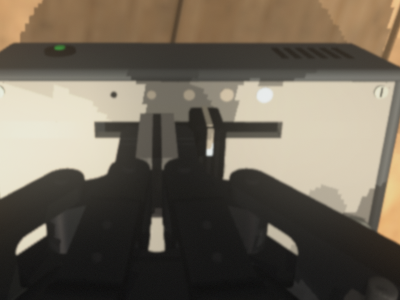

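The knob is between dots 2 (189) and 3 (226) and still touching the finger, so it isn't over the hump yet.

Emit:
{"api": "carry_out", "payload": {
  "increments": [0, 0, 0.05, 0, 0, 0, 0, 0.05, 0, 0, 0, 0, 0, 0, 0, 0, 0, 0, 0, 0, 0, 0, 0, 0, 0]
}}

```text
clock: 15.5
eef_pos: [0.5119, -0.0057, 0.0614]
tool_rot: [-0.088, 0.996, 0.0, 0.0]
ft_force: [0.0, -0.5, -0.4]
grip_width: 0.0002
grasp_force: 0.0
```

```bash
python3 - <<'E'
from h import *
o=st(); print(box(o["eef_pos"])); knob("wrist"); knob("side")
E
```

```text
15.5 [ 0.5119 -0.0057  0.0614] [-0.088  0.996  0.     0.   ] [ 0.01 -0.45 -0.35] 0.0002
[-32.6 -11.5]
wrist knob 0.56 [-30.8  17.1]
side knob 0.57 [-34.  16.]
```

Click 3 snapped in and the finger is free. Next I retreat, lift and go behind the loupe.

Emit:
{"api": "carry_out", "payload": {
  "increments": [0, 0, -0.4, 0, 0, 0, 0, -0.4, 0, 0, 0, 0, 0, -3, 0, 0, 0, 0, -4, 0, 0, 0, 0, -3, 0]
}}

```text
clock: 16.32
eef_pos: [0.5137, -0.0142, 0.1629]
tool_rot: [-0.087, 0.996, -0.0, 0.001]
ft_force: [0.7, 0.3, -0.1]
grip_width: 0.0001
grasp_force: 0.0
```

Emit:
{"api": "carry_out", "payload": {
  "increments": [0, -3, 2.5, 0, 0, 0, -3, 2.5, 0, 0, 0, -3, 2.5, 0, 0, 0, -3, 2.5, 0, 0, 0, -2.2, 1.7, 0, 0]
}}

```text
clock: 16.95
eef_pos: [0.6336, 0.1272, 0.161]
tool_rot: [-0.088, 0.996, 0.0, 0.0]
ft_force: [-0.3, 0.3, -0.6]
grip_width: 0.0
grasp_force: 0.0
```

```bash
python3 - <<'E'
from h import *
o=st(); print(box(o["eef_pos"])); knob("side"); knob("scene")
for c in ["scene","side","wrist"]:
    p=bot.camera(c)
    for n in ["lens","loupe_pivot"]:
        for r in bot.place_of(p,n)[:1]: print(c,n,round(r["p"],2),box(w(p,r["xyz"])),w(p,r["xyz"])[2])
    if c=="side": cv2.imwrite("pics/s1.png",cv2.resize(p["pixels"][160:400,200:520],None,fx=2,fy=2))
E
```

```text
16.95 [0.6336 0.1272 0.161 ] [-0.088  0.996  0.     0.   ] [-0.26  0.34 -0.6 ] 0.0
[110.4  98.2]
side knob 0.8 [-30.1  18.3]
scene knob 0.5 [-31.1  13. ]
scene lens 0.57 [97.8 56.1] 0.0817934064361493
scene loupe_pivot 0.88 [25.3 74.9] 0.08057624335479918
side lens 0.98 [99.9 59. ] 0.08322121413172812
side loupe_pivot 0.48 [0.9 1.2] -0.002564655354033718
wrist lens 0.89 [96.8 45.6] 0.08844580087205539
wrist loupe_pivot 0.71 [18.7 81.1] 0.08509864227409755
```

View pics/s1.png

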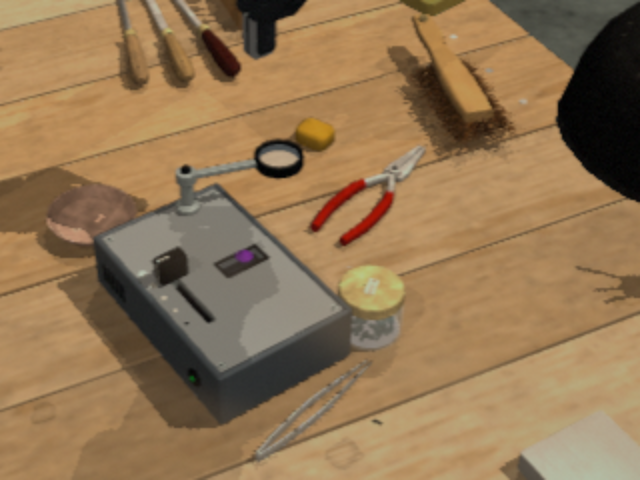

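The side view shows the knob at the third dot, (168,265), with dot 4 free beyond it. The ring is at (278,158), and the finger is behind and to its left with a clear path.

Emit:
{"api": "carry_out", "payload": {
  "increments": [0, 0, 0, 3, 0, 0, 0, 0, 3, 0, 0, 0, 0, 2, 0, 0, 0, 0, 0.7, 0, 0, 0, 0, 0, 0]
}}

```text
clock: 18.23
eef_pos: [0.6326, 0.1261, 0.0743]
tool_rot: [-0.087, 0.996, -0.0, -0.0]
ft_force: [-0.8, 0.4, 0.7]
grip_width: 0.0001
grasp_force: 0.0
```

Emit:
{"api": "carry_out", "payload": {
  "increments": [0, 0.1, -0.2, 0, 0, 0, 0.1, -0.2, 0, 0, 0, 0.1, -0.2, 0, 0, 0, 0.1, -0.2, 0, 0, 0, 0, -0.2, 0, 0]
}}

```text
clock: 18.85
eef_pos: [0.6304, 0.1155, 0.0744]
tool_rot: [-0.087, 0.996, 0.0, 0.0]
ft_force: [1.0, 0.0, -0.1]
grip_width: 0.0003
grasp_force: 0.2
```

Emit:
{"api": "carry_out", "payload": {
  "increments": [0, 0, -0.4, 0, 0, 0, 0, -0.4, 0, 0, 0, 0, -0.4, 0, 0, 0, 0, -0.5, 0, 0, 0, 0, -0.5, 0, 0]
}}

```text
clock: 19.48
eef_pos: [0.6344, 0.0935, 0.0743]
tool_rot: [-0.087, 0.996, -0.0, -0.0]
ft_force: [-0.3, 0.7, -0.0]
grip_width: 0.0001
grasp_force: 0.2
```

```bash
cat >> h.py <<'E'
def lens():
    o=st(); print(box(o["eef_pos"]))
    for c in ["scene","side","wrist"]:
        p=bot.camera(c)
        for r in bot.place_of(p,"lens")[:1]:
            b=box(w(p,r["xyz"])); d=b-[22,78]
            print(c,round(r["p"],2),b,"r",np.hypot(*d).round(1),"q",round(1.75-np.pi/2-np.arctan2(d[1],d[0]),3))
E
python3 - <<'E'
from h import *
lens()
E
```

```text
19.48 [0.6344 0.0935 0.0743] [-0.087  0.996 -0.    -0.   ] [-0.33  0.66 -0.01] 0.0001
[105.3  64.9]
scene 0.77 [89.7 36.1] r 79.6 q 0.733
side 0.74 [89.5 37.9] r 78.5 q 0.715
wrist 0.69 [85.8 27.6] r 81.3 q 0.848
```

The lens follows the finger, now at about 0.73 rad.

Emit:
{"api": "carry_out", "payload": {
  "increments": [0, 0.1, -0.4, 0, 0, 0, 0.1, -0.4, 0, 0, 0, 0.1, -0.4, 0, 0, 0, 0.15, -0.4, 0, 0, 0, 0.15, -0.4, 0, 0]
}}

```text
clock: 20.4
eef_pos: [0.6318, 0.0728, 0.0743]
tool_rot: [-0.087, 0.996, -0.0, 0.0]
ft_force: [-0.7, 0.2, 0.3]
grip_width: 0.0002
grasp_force: 0.2
```

Emit:
{"api": "carry_out", "payload": {
  "increments": [0, 0.2, -0.4, 0, 0, 0, 0.2, -0.4, 0, 0, 0, 0.25, -0.4, 0, 0, 0, 0.25, -0.35, 0, 0, 0, 0.25, -0.35, 0, 0]
}}

```text
clock: 21.02
eef_pos: [0.6237, 0.0522, 0.0743]
tool_rot: [-0.087, 0.996, 0.0, 0.0]
ft_force: [-0.2, 1.0, 0.2]
grip_width: 0.0001
grasp_force: 0.2
```

```bash
python3 - <<'E'
from h import *
lens()
E
```

```text
21.02 [0.6237 0.0522 0.0743] [-0.087  0.996  0.     0.   ] [-0.2   0.96  0.18] 0.0001
[87.6 26.1]
scene 0.93 [59.8  8.2] r 79.4 q 1.254
side 0.88 [62.1  9.6] r 79.3 q 1.22
wrist 0.83 [57.3  2.1] r 83.7 q 1.315
```

Emit:
{"api": "carry_out", "payload": {
  "increments": [0, 0.3, -0.33, 0, 0, 0, 0.3, -0.33, 0, 0, 0, 0.3, -0.33, 0, 0, 0, 0.3, -0.33, 0, 0, 0, 0.3, -0.33, 0, 0]
}}

```text
clock: 21.95
eef_pos: [0.6118, 0.0333, 0.0744]
tool_rot: [-0.087, 0.996, -0.0, 0.0]
ft_force: [0.0, 0.1, 0.7]
grip_width: 0.0004
grasp_force: 0.1
```

Emit:
{"api": "carry_out", "payload": {
  "increments": [0, 0.3, -0.2, 0, 0, 0, 0.3, -0.2, 0, 0, 0, 0.3, -0.2, 0, 0, 0, 0.2, -0.1, 0, 0, 0, 0.2, -0.1, 0, 0]
}}

```text
clock: 22.58
eef_pos: [0.6005, 0.0234, 0.0743]
tool_rot: [-0.088, 0.996, 0.0, 0.0]
ft_force: [-0.0, -0.7, 0.5]
grip_width: 0.0002
grasp_force: 0.1
```

```bash
python3 - <<'E'
from h import *
lens()
E
```

```text
22.57 [0.6005 0.0234 0.0743] [-0.088  0.996  0.     0.   ] [-0.02 -0.67  0.51] 0.0002
[59.7  1.7]
scene 0.96 [30.9 -0.4] r 78.9 q 1.637
side 0.9 [27.4  2.4] r 75.8 q 1.679
wrist 0.85 [24.3 -3.6] r 81.6 q 1.722
```

Emit:
{"api": "carry_out", "payload": {
  "increments": [0, 0.1, 0, 0, 0, 0, 0.1, 0, 0, 0, 0, 0.1, 0, 0, 0, 0, 0.1, 0, 0, 0, 0, 0, 0, 0, 0]
}}

```text
clock: 23.5
eef_pos: [0.5964, 0.0228, 0.0743]
tool_rot: [-0.087, 0.996, 0.0, -0.0]
ft_force: [0.7, 0.1, 0.7]
grip_width: 0.0001
grasp_force: 0.0
```

Emit:
{"api": "carry_out", "payload": {
  "increments": [0, 0.1, 0, 0, 0, 0, 0.1, 0, 0, 0, 0, 0, 0, 0, 0, 0, 0, 0, 0, 0, 0, 0, 0, 0, 0]
}}

```text
clock: 24.12
eef_pos: [0.5958, 0.0226, 0.0744]
tool_rot: [-0.088, 0.996, 0.0, 0.001]
ft_force: [5.2, 1.3, -3.3]
grip_width: -0.0001
grasp_force: 2.6
```

The force rose to 5 N with no further motion, so the loupe is at its stop. Now I back off and lift.

Emit:
{"api": "carry_out", "payload": {
  "increments": [0, -0.3, 0, 0, 0, 0, -0.7, 0, 0, 0, 0, -1.5, 0, 0, 0, 0, 0, 0, -4, 0, 0, 0, 0, -4, 0]
}}

```text
clock: 24.75
eef_pos: [0.6186, 0.0268, 0.1543]
tool_rot: [-0.088, 0.996, 0.0, -0.002]
ft_force: [0.3, 0.4, 0.5]
grip_width: 0.0001
grasp_force: 0.0
```

Emit:
{"api": "carry_out", "payload": {
  "increments": [0, 0, 5, -3, 0, 0, 0, 5, 0, 0, 0, 0, 5, 0, 0, 0, 0, 0, 0, 0, 0, 0, 0, 0, 0]
}}

```text
clock: 25.38
eef_pos: [0.5929, 0.1744, 0.1841]
tool_rot: [-0.088, 0.996, -0.0, -0.0]
ft_force: [0.1, -0.2, -0.2]
grip_width: 0.0001
grasp_force: 0.0
```

```bash
python3 - <<'E'
from h import *
lens(); knob("scene")
p=bot.camera("side")
for n in ["knob_top","stone","bead_jar","tweezers","copper_dish"]:
    for r in bot.place_of(p,n)[:1]: print(n,round(r["p"],2),np.round(w(p,r["xyz"]),4),box(w(p,r["xyz"])))
cv2.imwrite("pics/s2.png",cv2.resize(p["pixels"][220:400,220:420],None,fx=3.2,fy=3.2))
E
```

```text
25.38 [0.5929 0.1744 0.1841] [-0.088  0.996 -0.    -0.   ] [ 0.07 -0.19 -0.16] 0.0001
[ 78.5 151.7]
scene 0.93 [24.5  2.2] r 75.8 q 1.717
side 0.88 [25.9  3.1] r 75.0 q 1.698
wrist 0.92 [23.1 -6.2] r 84.2 q 1.737
scene knob 0.57 [-28.6  13. ]
stone 0.55 [0.5698 0.0197 0.0521] [28.8  3.4]
bead_jar 0.84 [ 6.456e-01 -4.790e-02  5.000e-04] [ 91.7 -76.4]
tweezers 0.72 [ 0.5714 -0.0974  0.0044] [  10.  -112.2]
copper_dish 0.75 [0.4882 0.1607 0.0038] [-26.9 156.5]
```

View pics/s2.png

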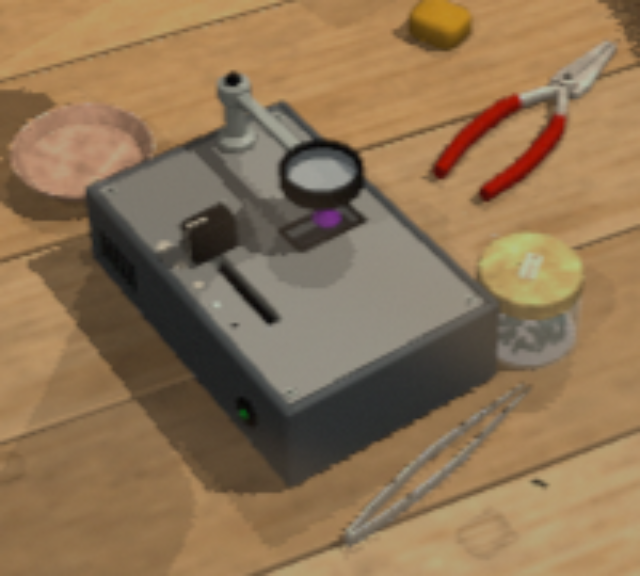

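The final view shows the lens ring (322,172) over the stone and window, the knob at dot 3, and the other things unmoved. I'll do one quick depth check of the ring.

```bash
python3 - <<'E'
from h import *
for c in ["wrist","scene","side"]:
    p=bot.camera(c)
    d=p["range_z"];v,u=np.nonzero(d>0);K=np.array(p["mtx"]);z=d[v,u]
    X=np.c_[(u-K[0,2])/K[0,0]*z,(v-K[1,2])/K[1,1]*z,z]
    a=np.array(p["attitude"]);M=R.from_quat(a).as_matrix() if a.size==4 else a
    W=X@M.T+np.array(p["eye"]); D=W[:,:2]-O
    B=np.c_[np.cos(Y)*D[:,0]+np.sin(Y)*D[:,1],-np.sin(Y)*D[:,0]+np.cos(Y)*D[:,1]]*1000
    s=(W[:,2]>.078)&(W[:,2]<.095)&(abs(B[:,0]-22)<45)&(abs(B[:,1])<24)
    if s.sum()>10: print(c,s.sum(),cv2.minEnclosingCircle(B[s].astype(np.float32)),B[s].min(0),B[s].max(0))
    k=(W[:,2]>.066)&(W[:,2]<.08)&(abs(B[:,0]+32)<20)&(abs(B[:,1]-16)<25)
    if k.sum()>10: print("knob",k.sum(),B[k].min(0),B[k].max(0))
E
```

```text
wrist 4022 ((22.355926513671875, 2.005354404449463), 22.105859756469727) [  2.70432585 -19.69759413] [42.66965239 23.93917993]
knob 1127 [-43.52618234   9.76080717] [-19.18146908  23.38368505]
scene 350 ((22.464561462402344, 0.38877636194229126), 23.486242294311523) [  2.61701836 -22.77709658] [44.38607766 23.77245892]
knob 99 [-42.74114648   6.35687379] [-19.34195921  21.20655788]
side 483 ((23.22871208190918, 1.8663454055786133), 22.11118507385254) [  3.64674053 -20.20839672] [43.87833291 23.84512488]
knob 160 [-41.88927001   8.91890874] [-18.16629839  23.2042509 ]
```

The ring is centred at box x = 22.4 mm, which is the stop, and the knob at y = 16.5 mm, which is click 3.

```bash
python3 -c "
from h import *
print(bot.job_done())"
```

```text
the job is handed in; nothing more can be done
None
```

The job is handed in at about 26 s on the robot's clock: the filter slide rests in click 3 after resting in clicks 1 and 2, the loupe stands at its stop over the stone, no loose item shows any move beyond measurement error, and the arm is clear.

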